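# Refit the dust extractor's exhaust filter and hold its cover shut

### The job

Refit the exhaust filter of the bench dust extractor: first slide the blue-framed filter cassette flat across the deck, without lifting it off the deck, between the guide rails and up to the end stop; then turn the red wing fastener until it lines up with the slot in the cover's tongue. Then swing the open cover down over the fastener, press it fully home against the deck with your fingers so that its rubber seal is squeezed flat, and finish while still holding it pressed down (do not let go: I will lock the fastener meanwhile). Leave the other things on the bench where they are.

Things in the scene. Friction and masses are not known exactly. Their poses are not given: they have to be found in the camera images.
- extractor: bench dust extractor, a low white steel housing fixed to the bench. Origin on the bench; x points from its front (fastener side, towards the robot) to its back (hinge side), y to its left, z up. Its flat deck, 90 mm above the bench, spans x -120 to 120, y -280 to 225 mm. A round blue blower hood, 124 mm across and 86 mm high, stands on the deck at x 30, y -212
- seat (a point): where the cassette's centre belongs, 7 mm above the deck, axes as the extractor's. Around it on the deck, 6 mm high: two guide rails along y, inner faces at x -53 and 53, from y -60 to 30, then flaring out 4 mm up to y 60; an end stop with its face at y -55 (all mm from here). Open at the +y end: the cassette enters there along -y and is home when its edge meets the stop
- cassette_center (a point): middle of the filter cassette, half-way up its frame: loose, blue plastic frame, white pleats, 100 mm (its x) by 110 mm (its y) by 14 mm thick, 180 to 310 g. A blue grip rib on its top, in the middle, is 44 mm long (along its x), 10 mm wide and 13 mm high, from 7 to 20 mm above this point. It starts on the deck left of the seat (+y), a little turned
- fastener (a joint): angle of the quarter-turn wing fastener (rad): 0 when its wing lies in line with the slot in the cover's tongue (along the extractor's x, at the green marks), growing counter-clockwise seen from above, free from -1.65 to 1.65. It starts well out of line, on the positive side, turns stiffly (0.04 N m) and stays where it is left
- fastener_grip (a point): middle of the red wing, on its axis, 23 mm above the deck and 91 mm from the seat towards the extractor's front; turns with the fastener, x along the wing. The wing is an upright blade 26 mm long, 9 mm wide and 22 mm high (its top 34 mm above the deck)
- cover (a joint): angle of the cover (rad): 0 fully home, 1.57 upright; starts open, at 1.58 to 1.7. A friction hinge (0.3 N m) keeps it where it is left. Over the last 0.06 rad the seal is squeezed, up to about 13 N at the pad; let go, it springs up by about 0.05. With the fastener over 0.15 rad out of line, the tongue lands on the wing and the cover stays 28 mm open
- cover_hinge (a point): on the hinge line (along the extractor's y), 10 mm above the deck, 78 mm behind the seat. Axes: the cover's own, at angle 0 the extractor's. In them (mm) the cream-coloured louvred pan spans x -144 to -12, y -70 to 70, z -4 to 32 (outer face); a steel tongue 40 wide and 4 thick (z -4 to 0) juts out to x -191, its slot, 34 by 13, centred at x -169, passes over the wing
- cover_pad (a point): middle of the grey pad on the cover's outer face (x -124, y 0, z 32 mm in the cover's axes), 20 mm by 60 mm, where it is pressed; 42 mm above the deck when the cover is home
- jar_white: clear sample jar, 64 mm across and 93 mm tall, with white rice; loose, to be left alone; origin under its middle
- jar_brown: clear sample jar, 64 mm across and 93 mm tall, with brown rice; loose, to be left alone; origin under its middle
- jar_paddy: clear sample jar, 64 mm across and 93 mm tall, with paddy; loose, to be left alone; origin under its middle
- sample_dish: shallow round aluminium dish, 100 mm across; loose, to be left alone; origin under its middle
- brush: wooden-handled bench brush, 190 mm long; loose, to be left alone; origin under its middle
- tweezers: steel tweezers, 125 mm long, lying flat; loose, to be left alone; origin under its middle
- weight: brass balance weight, 38 mm across, 58 mm tall; loose, to be left alone; origin under its middle
There are look-alikes about, which are no part of the job. What is shaped like the part that bears cassette_center but purple is not meant.

How it is judged (in metres and radians):
On the way, in this order (a step that is already met when the one before it is completed fails the run):
1. the filter cassette lies home between the rails, against the end stop (y of cassette_center in the frame of seat between -0.004 and 0.006 m and x of cassette_center in the frame of seat between -0.005 and 0.005 m and z of cassette_center in the frame of seat below 0.003 m and angle between the x axis of cassette_center and the x axis of seat, either way round below 0.08 rad), for 0.2 s.
2. the wing fastener is turned in line with the slot (all of step 1 and value of joint fastener between -0.12 and 0.12 rad), for 0.3 s.
3. the cover is pressed fully home by the fingers (all of step 2 and value of joint cover below 0.015 rad and contact force between the fingers and cover above 5 N), for 0.5 s.
At the end, for the whole second after the job is handed in: the cassette lies flat in its seat (within 5 mm between the rails, within 6 mm of the end stop, within 0.08 rad), the fastener is within 0.12 rad of the slot's line, and the fingers press on the cover with more than 5 N and hold it within 0.015 rad (about 2 mm at its free edge) of fully home (all of step 3); the arm keeps its last pose, push and grip.
It fails at once if the cassette is lifted more than 15 mm off the deck, tipped or dropped off it (z of cassette_center in the frame of extractor above 0.112 m or angle between cassette_center's own z axis and vertical above 0.3 rad or z of cassette_center in the frame of extractor below 0.085 m).
It fails at once if a bystander is moved by more than 30 mm (distance of any of jar_white, jar_brown, jar_paddy, sample_dish, brush, tweezers, weight from where it was at the start of the episode above 0.03 m).
It also fails if it takes over 67 s, if anything falls off the work surface, if the arm or the gripper's body presses on something with over 40 N, if the wrist force passes 120 N, or if a joint passes its speed limit or range.

### The arm

A 6-joint arm with a two-finger parallel gripper is mounted at the origin on the work surface. World frame = base frame: x ahead of the robot, y to its left, z up, the work surface at z = 0. Lengths are in mm, angles in degrees, forces in N, time in s.
With the tool pointing down it reaches from about 350 to 850 mm from the base axis. Payload 8.1 kg.
Tool frame: the origin (TCP) lies midway between the tips of the shut fingers; the grasp point (between the pads) lies 19 mm behind it; z points along the fingers, y is the line along which they close (so a half turn about z gives the same grasp; the last joint's range is limited). The gripper opens to 85 mm and grips with 20 to 120 N. Pads are 22 mm wide; open, the fingers measure 114 mm over their backs; the gripper's body (76 mm by 85 mm) begins 54 mm behind the grasp point. The pads swing forward as they close: fully open they stand 13 mm farther back than shut.
Start: joints at [58.419, 7.471, 85.268, -0, 87.261, -4.893], TCP at [269.463, 536.092, 231.292] pointing down, gripper open.
Joint ranges: [-169.43, 169.43], [-51.17, 129.36], [1.28, 143.12], [-76.62, 256.62], [0, 156.53], [-152.29, 152.29]. Speed limits (degrees/s): [136.94, 136.94, 159.86, 180, 180, 180].

### API

Orientations are given as [roll, pitch, yaw] about the fixed x, y, z axes, in that order (R = Rz(yaw) Ry(pitch) Rx(roll)).
In Python, from bench import r gives the robot as it stands. The module is installed in compiled form; this text tells all that it offers.
- The arm moves only by the tool jog_arm, never from a script. Its argument "rows" is a list of rows, each a list of 2 entries, a list of its own where there are three numbers: the shift along the tool's x, y, z in mm, then the turn, a rotation vector about the tool's x, y, z in rad. A call has 1 to 10 rows; each row is the pose to reach, as a shift and turn from the pose commanded when the call began, along the tool's axes at that moment; what a row does not reach only later rows make up. A row lasts 1/10 s, in which the tool goes at most 50 mm and 8.59 degrees, less where a joint would pass 70% of its speed; a pose out of reach is approached as far as the arm can. A call with a gripper value outside its range is refused whole. "grip" is the finger opening in mm, from 0 to 85.4, set as the call begins (left out, the last holds). The fingers move at their own pace and stop on an object; "force" is the grip in N (left out, the last holds). Time passes only in rows, so rows that repeat a pose let the fingers close. It gives the time, the measured TCP pose, the force, the opening and the grip force at its end, in the units of the state.
- r.sense(): the state, without advancing time (a new reading comes with each control period).
- r.snapshot(name): name is "scene" or "top" or "wrist"; returns (picture, depth): 420x560x3 uint8, blue, green, red; 420x560 float32, mm along the optical axis (not along the pixel's ray), 0 where there is no reading.
- r.camera_params(name): a dict with "fx", "fy", "cx", "cy" (pixels), "pose" (4x4, takes a point from camera to world coordinates); the wrist camera has in their place "tool_from_camera" (4x4, takes a point from camera to tool coordinates, whose origin is the TCP and whose axes are the flange's). Camera axes: x right, y down, z forward; pixel columns grow to the right and rows downward; lengths in mm; the calibration is good to about 2 mm. A picture is of the moment at which its call begins: read the wrist's pose just before it. camera_params takes no time and is no camera call.
- r.hand_in(): hands the job in; it is judged then, once.
The state is a dict: "time": time; "joint_pos": joint angles; "qd": joint speeds; "joint_efforts": joint torques, N m; "tool_pos": TCP position; "tcp_rot": TCP orientation; "ft_force": force on the tool from outside, world axes, zero at the start; "wrist_torque": the same for the moment, N m; "finger_gap": finger opening in mm; "grip_force": force on a finger pad.
Only numpy, scipy, OpenCV 4.12 (cv2) and the standard library are available. Lean on these libraries where they do the work, as an engineer would, in place of code of your own. Each camera call takes 0.05 s, during which the arm holds its last target. There are 200 camera calls.

## Working session

There is one attempt and no reset: what is moved stays moved. The work goes in short steps, Python scripts to look and compute and a tool call to move; the robot and the scene stay as the last step left them, time stands still between calls to the robot, and variables do not carry over. Pictures are saved under pics/ and viewed, at most 10 in all, crops included, and the job is handed in when it is done.

Besides the shell and the picture viewer there is one more tool, called after ">>>" as name(argument=value, ...) on one line, values as JSON. jog_arm: Moves the arm, as the interface text tells. Its arguments: {"type":"object","properties":{"rows":{"type":"array"},"grip":{"type":"number"},"force":{"type":"number"}},"required":["rows"]}

```bash
mkdir -p pics; python3 - <<'E'
from bench import r
import cv2,numpy as np
s=r.sense();print({k:np.round(v,2).tolist() for k,v in s.items()})
for n in("scene","top"):
    p,d=r.snapshot(n);cv2.imwrite(f"pics/{n}0.png",p);np.save(f"pics/{n}0.npy",d)
    print(n,{k:np.round(v,3).tolist() for k,v in r.camera_params(n).items()})
print(r.camera_params("wrist"))
E
```

```text
{'time': 0.0, 'joint_pos': [58.42, 7.52, 85.33, -0.0, 87.26, -4.89], 'qd': [0.06, 0.02, 0.05, -0.01, 0.01, -0.01], 'joint_efforts': [-0.0, -56.94, -50.05, -0.0, 0.01, 0.0], 'tool_pos': [269.16, 535.63, 230.24], 'tcp_rot': [-179.89, -0.01, 153.31], 'ft_force': [0.09, 0.19, 0.32], 'wrist_torque': [0.01, -0.02, -0.01], 'grip_force': 0.0, 'finger_gap': 85.77}
scene {'fx': 446.586, 'fy': 446.586, 'cx': 272.685, 'cy': 212.611, 'pose': [[-0.553, 0.444, -0.705, 1389.956], [0.833, 0.32, -0.452, 526.564], [0.025, -0.837, -0.546, 792.494], [0.0, 0.0, 0.0, 1.0]]}
top {'fx': 524.496, 'fy': 524.496, 'cx': 281.188, 'cy': 205.756, 'pose': [[0.062, -0.978, 0.201, 92.02], [-0.998, -0.06, 0.016, -64.26], [-0.003, -0.202, -0.979, 1873.544], [0.0, 0.0, 0.0, 1.0]]}
{'fx': 324.39581235572695, 'fy': 324.39581235572695, 'cx': 277.36895355836657, 'cy': 213.8431601586378, 'tool_from_camera': array([[-1.68716595e-05, -9.57801945e-01, -2.87429007e-01,
         7.26993135e+01],
       [ 1.00000000e+00, -8.66815046e-06, -2.98135816e-05,
        -8.60027942e-01],
       [ 2.60640286e-05, -2.87429007e-01,  9.57801945e-01,
        -1.42557817e+02],
       [ 0.00000000e+00,  0.00000000e+00,  0.00000000e+00,
         1.00000000e+00]])}
```

View pics/top0.png

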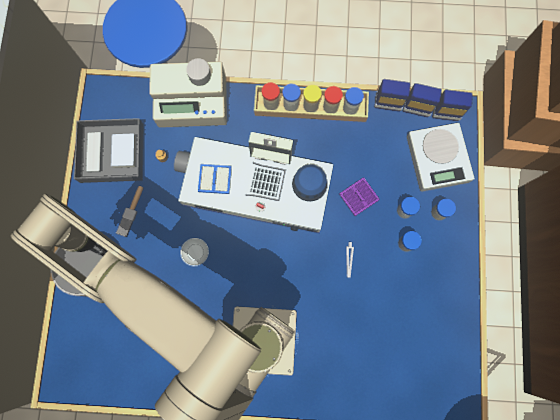

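View pics/scene0.png

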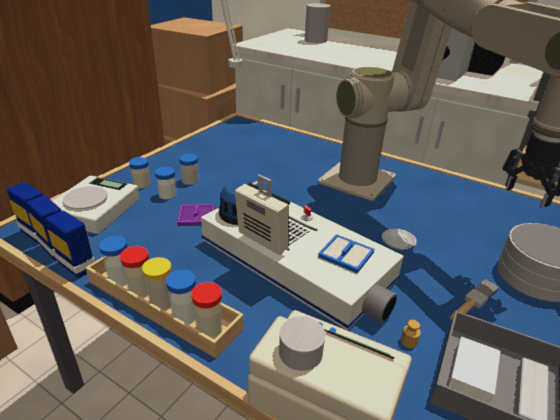

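The top view shows the blue cassette at (214,178) on the deck's left. The red wing is at (260,206), the upright cover at (272,147) and the hood at (313,182). The purple look-alike at (360,197) lies on the bench, off the deck, so (214,178) is the one meant. Next I'll measure these and confirm in a crop.

```bash
cat >h.py <<'E'
from bench import r
import cv2,numpy as np
from scipy.spatial.transform import Rotation as R
def T(s):
    M=np.eye(4);M[:3,:3]=R.from_euler('xyz',s['tcp_rot'],degrees=True).as_matrix();M[:3,3]=s['tool_pos'];return M
def cam(n,s=None):
    c=r.camera_params(n)
    return c,(c['pose'] if n!='wrist' else T(s)@c['tool_from_camera'])
def ray(uv,z,c,P):
    uv=np.atleast_2d(np.asarray(uv,float));d=np.c_[(uv[:,0]-c['cx'])/c['fx'],(uv[:,1]-c['cy'])/c['fy'],np.ones(len(uv))]@P[:3,:3].T
    o=P[:3,3];return o+d*((z-o[2])/d[:,2])[:,None]
def hsv(p):return cv2.cvtColor(p,cv2.COLOR_BGR2HSV)
def blobs(m,amin=20):
    cs,_=cv2.findContours(m.astype(np.uint8),cv2.RETR_EXTERNAL,cv2.CHAIN_APPROX_NONE)
    return sorted([c for c in cs if cv2.contourArea(c)>amin],key=cv2.contourArea,reverse=True)
def rect(pts):
    (c,wh,a)=cv2.minAreaRect(pts[:,:2].astype(np.float32));return np.round(c,1),np.round(wh,1),round(a,1)
def proj(X,c,P):
    q=np.linalg.inv(P)@np.r_[X,1];return [c['fx']*q[0]/q[2]+c['cx'],c['fy']*q[1]/q[2]+c['cy']]
E
python3 - <<'E'
from h import *
p=cv2.imread('pics/top0.png');h=hsv(p);c,P=cam('top')
def roi(m,x0,x1,y0,y1):
    o=np.zeros_like(m);o[y0:y1,x0:x1]=m[y0:y1,x0:x1];return o
blue=(h[...,0]>95)&(h[...,0]<125)&(h[...,1]>120)
for nm,m,z in(('cass',roi(blue&(h[...,2]>130),192,238,158,200),104),('hood',roi(blue,295,330,160,202),176),('red',roi(((h[...,0]<8)|(h[...,0]>172))&(h[...,1]>120),240,280,195,220),118),('deck',roi((h[...,1]<60)&(h[...,2]>120),176,336,130,235),90),('purple',roi((h[...,0]>135)&(h[...,0]<165)&(h[...,1]>90),330,390,170,225),10)):
    for b in blobs(m,6)[:2]:
        q=ray(b[:,0],z,c,P);print(nm,cv2.boundingRect(b),*rect(q))
b=blobs(roi((h[...,1]<60)&(h[...,2]>120),176,336,130,235))[0]
print(ray(cv2.approxPolyDP(b,4,True)[:,0],90,c,P)[:,:2].round())
cv2.imwrite('pics/crop1.png',cv2.resize(p[125:240,170:390],None,fx=3.6,fy=3.6,interpolation=cv2.INTER_CUBIC))
E
```

```text
cass (198, 164, 33, 30) [537.3 202.6] [108.1  99.5] 89.6
hood (299, 167, 28, 28) [ 532.9 -136.2] [92.9 90. ] 3.5
hood (327, 187, 3, 15) [ 489.7 -189.9] [47.8  6.6] 2.5
red (257, 203, 6, 6) [449.4  37.4] [23.3  9.3] 66.6
deck (176, 137, 157, 95) [537.7  81.2] [552.1 252.4] 81.8
deck (248, 132, 45, 19) [692.   17.1] [155.7  40.9] 81.7
purple (340, 178, 39, 38) [ 527.6 -315.2] [ 98.5 110. ] 37.5
[[ 630.  345.]
 [ 575.  343.]
 [ 566.  310.]
 [ 460.  324.]
 [ 443.  305.]
 [ 378. -171.]
 [ 619. -206.]
 [ 640.  -70.]
 [ 610.  -54.]
 [ 646.  -48.]
 [ 662.   63.]
 [ 627.   85.]
 [ 664.   95.]
 [ 690.  276.]
 [ 610.  304.]]
```

View pics/crop1.png

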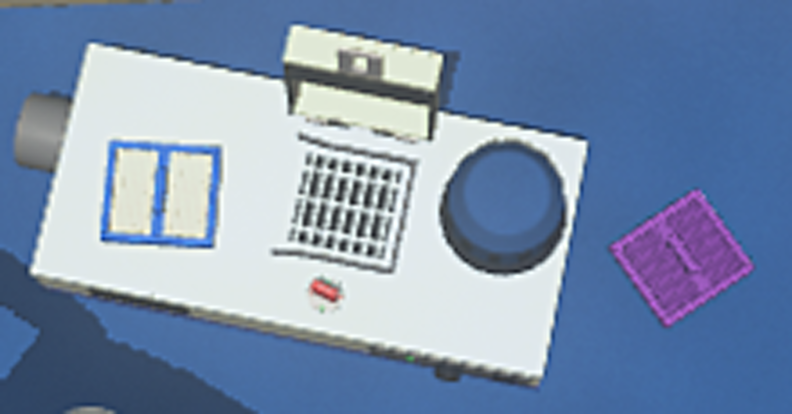

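The crop confirms the blue cassette at image (214,178), while the purple one is off the deck. Moving above the deck for a close look.

>>> jog_arm(rows=[[[-100,-70,-25],[0,0,-0.08]],[[-200,-140,-50],[0,0,-0.16]],[[-300,-210,-75],[0,0,-0.24]],[[-398,-277,-90],[0,0,-0.326]],[[-398,-277,-90],[0,0,-0.326]],[[-398,-277,-90],[0,0,-0.326]],[[-398,-277,-90],[0,0,-0.326]],[[-398,-277,-90],[0,0,-0.326]],[[-398,-277,-90],[0,0,-0.326]],[[-398,-277,-90],[0,0,-0.326]]])

```text
time: 1.1
tool_pos: [501.3, 107.5, 321.5]
tcp_rot: [-180.0, -0.0, 171.9]
ft_force: [0.4, 1.0, -0.3]
finger_gap: 85.8
grip_force: 0.0
```

>>> jog_arm(rows=[[[0,0,0],[0,0,0]],[[0,0,0],[0,0,0]],[[0,0,0],[0,0,0]]], grip=45)

```text
time: 1.4
tool_pos: [500.1, 110.6, 320.7]
tcp_rot: [180.0, -0.1, 172.0]
ft_force: [0.3, 1.3, -0.1]
finger_gap: 45.6
grip_force: 0.0
```

```bash
python3 - <<'E'
from h import *
s=r.sense();p,d=r.snapshot('wrist');cv2.imwrite('pics/w1.png',p);np.save('pics/w1.npy',d)
import pickle;pickle.dump(s,open('pics/w1.pkl','wb'))
c,P=cam('wrist',s);h=hsv(p)
blue=(h[...,0]>95)&(h[...,0]<125)&(h[...,1]>120)&(h[...,2]>110)
red=((h[...,0]<8)|(h[...,0]>172))&(h[...,1]>120)
for nm,m,z in(('blue',blue,104),('red',red,124)):
    for b in blobs(m,40)[:5]:
        print(nm,cv2.boundingRect(b),*rect(ray(b[:,0],z,c,P)))
dp=d[200:220,270:290];print(np.median(dp))
E
```

```text
blue (227, 0, 333, 380) [567. 269.] [541.5 312.3] 6.0
blue (0, 0, 158, 207) [396.1 -88.8] [160.9 232.5] 68.3
blue (0, 217, 124, 180) [ 610.5 -230.6] [153.5 270.9] 28.5
blue (312, 159, 99, 92) [538.8 202.7] [107.4  97.9] 89.8
blue (270, 308, 70, 62) [708.7 115.1] [91.8 92.8] 85.9
red (191, 145, 26, 13) [450.4  39.2] [25.6  9.6] 65.9
388.23773
```

View pics/w1.png

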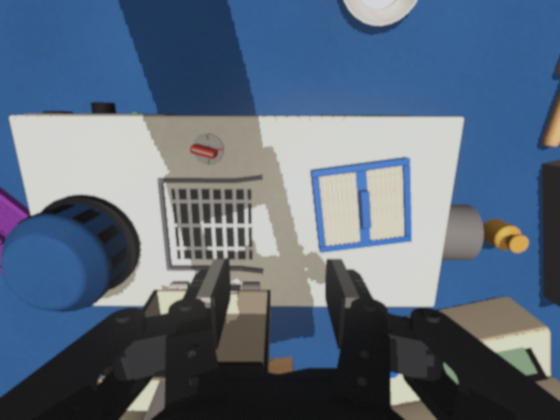

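The picture shows the cassette at (362,205) with its rib at (365,210), the wing at (204,151), rails along rows ~180 and ~268, and the stop at column ~165. Measuring the rails and the rib.

```bash
python3 - <<'E'
from h import *
import pickle
s=pickle.load(open('pics/w1.pkl','rb'));p=cv2.imread('pics/w1.png');c,P=cam('wrist',s);h=hsv(p)
# deck yaw from front edge: bright/blue transition
v=(h[...,1]<90)&(h[...,2]>90)
us=np.arange(30,440,4);e=[np.argmax(v[100:140,u])+100 for u in us]
q=ray(np.c_[us,e],90,c,P);k=np.polyfit(q[:,1],q[:,0],1)
for _ in range(3):
    res=q[:,0]-np.polyval(k,q[:,1]);q=q[abs(res)<3+0*res];k=np.polyfit(q[:,1],q[:,0],1)
yaw=-np.arctan(k[0]);print('yaw',np.degrees(yaw),len(q))
f=np.array([450.4,39.2])
A=np.array([[np.cos(yaw),np.sin(yaw)],[-np.sin(yaw),np.cos(yaw)]])
print('front edge in fastener frame x',(A@(np.array([np.polyval(k,39),39])-f)))
# rails: walk along columns / rows of gray
g=cv2.cvtColor(p,cv2.COLOR_BGR2GRAY)
for name,pts in(('rail front',[(u,v0) for u in range(180,235,6) for v0 in [170+np.argmin(g[170:186,u])]]),('rail back',[(u,v0) for u in range(180,225,6) for v0 in [261+np.argmin(g[261:277,u])]]),('stop',[(157+np.argmin(g[v0,157:173]),v0) for v0 in range(190,260,6)])):
    w=(ray(pts,95,c,P)[:,:2]-f)@A.T;print(name,np.median(w,0).round(1),w.std(0).round(1))
# rib
blue=(h[...,0]>95)&(h[...,0]<125)&(h[...,1]>120)&(h[...,2]>60)
m=np.zeros_like(blue);m[180:237,352:378]=blue[180:237,352:378]
for b in blobs(m,20)[:2]:print('rib',cv2.boundingRect(b),*rect(ray(b[:,0],117,c,P)))
b=[b for b in blobs(blue,400) if cv2.boundingRect(b)[0] in range(305,318)][0]
print('cass in f frame',(A@(np.array([538.8,202.7])-f)).round(1),ray(cv2.approxPolyDP(b,6,True)[:,0],104,c,P)[:,:2].round(1).tolist())
E
```

```text
yaw -8.30449675061666 103
front edge in fastener frame x [-36.18667414  -5.48408469]
rail front [35.9 -4. ] [ 0.1 19.8]
rail back [149.2 -18.2] [ 5.1 17. ]
stop [ 88.2 -56.6] [26.1  4.2]
rib (357, 180, 13, 57) [537.5 201.1] [66.2 10.4] 0.1
cass in f frame [ 63.9 174.6] [[491.7, 256.0], [490.2, 149.9], [586.0, 150.3], [586.7, 256.0]]
```

>>> jog_arm(rows=[[[-9,32,50],[0,0,-0.05]],[[-18,64,85],[0,0,-0.1]],[[-25,96,130],[0,0,-0.141]],[[-25,96,160],[0,0,-0.141]],[[-25,96,185],[0,0,-0.141]],[[-25,96,200],[0,0,-0.141]],[[-25,96,208],[0,0,-0.141]],[[-25,96,213],[0,0,-0.141]],[[-25,96,213],[0,0,-0.141]],[[-25,96,213],[0,0,-0.141]]])

```text
time: 2.45
tool_pos: [539.8, 201.6, 109.9]
tcp_rot: [180.0, 0.1, -179.9]
ft_force: [0.8, -0.6, -0.3]
finger_gap: 45.0
grip_force: 0.0
```

>>> jog_arm(rows=[[[0,0,0],[0,0,0]],[[0,0,0],[0,0,0]],[[0,0,0],[0,0,0]],[[0,0,0],[0,0,0]],[[0,0,0],[0,0,0]],[[0,0,0],[0,0,0]],[[0,0,0],[0,0,0]],[[0,0,0],[0,0,0]]], grip=0, force=30)

```text
time: 3.25
tool_pos: [539.4, 201.6, 109.3]
tcp_rot: [180.0, 0.1, -179.9]
ft_force: [-0.5, 0.1, 5.2]
finger_gap: 9.0
grip_force: 32.5
```

Rib gripped (gap 9 mm). Aligning it with the lane.

>>> jog_arm(rows=[[[-4,-9,0],[0,0,0.03]],[[-8,-19,0],[0,0,0.06]],[[-12,-28,0],[0,0,0.09]],[[-16,-38,0],[0,0,0.12]],[[-21,-47,0],[0,0,0.145]],[[-21,-47,0],[0,0,0.145]],[[-21,-47,0],[0,0,0.145]],[[-21,-47,0],[0,0,0.145]]])

```text
time: 4.05
tool_pos: [561.0, 153.7, 109.3]
tcp_rot: [-180.0, 0.1, 171.7]
ft_force: [1.7, -3.3, 5.1]
finger_gap: 8.7
grip_force: 32.4
```

```bash
python3 - <<'E'
from h import *
s=r.sense();p,d=r.snapshot('wrist');c,P=cam('wrist',s);h=hsv(p);cv2.imwrite('pics/w2.png',p)
print(s['tool_pos'],s['tcp_rot'],s['ft_force'],s['finger_gap'])
cv2.imwrite('pics/w2.png',p)
E
```

```text
[560.97884134 153.74489096 109.30376792] [-1.79973198e+02  1.40679206e-01  1.71732207e+02] [ 1.74570282 -3.3119568   5.05674798] 8.744374555259352
```

View pics/w2.png

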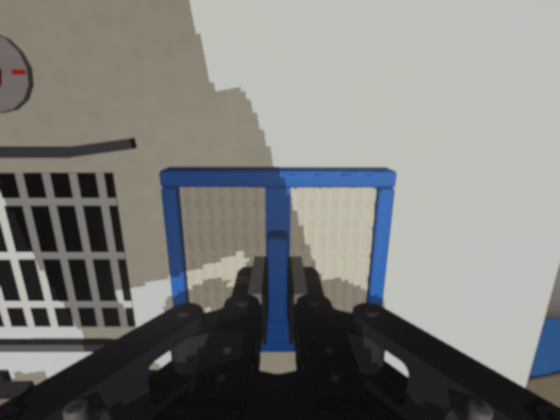

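The cassette is held square, its front edge at row ~169. The front rail's straight part is at rows 147–157 and its flared end is at (133,143). Checking the lateral gap.

```bash
python3 - <<'E'
from h import *
p=cv2.imread('pics/w2.png');s=r.sense();c,P=cam('wrist',s)
g=cv2.cvtColor(p,cv2.COLOR_BGR2GRAY).astype(int);h=hsv(p)
print('rail cols',[ (u,[v for v in range(135,175) if g[v,u]<90][::1][:1],[v for v in range(135,172) if g[v,u]<90][-1:]) for u in (10,40,60,90,120)])
blue=(h[...,0]>95)&(h[...,0]<125)&(h[...,1]>120)
print('cass',[(u,np.argmax(blue[140:,u])+140) for u in (175,220,280,340,385)])
Ti=np.linalg.inv(T(s))
def tl(uv,z):return (np.c_[ray(uv,z,c,P),np.ones(len(np.atleast_2d(uv)))]@Ti.T)[:,:3].round(1).tolist()
print(tl([(20,157),(55,157)],96),tl([(175,168),(280,168),(385,168)],104))
f=np.array([450.4,39.2]);y=np.radians(-8.3);X=np.array([np.cos(y),np.sin(y)]);Y=np.array([-X[1],X[0]])
d=s['tool_pos'][:2]-f;print('tool in seat frame',d@X-91,d@Y)
E
```

```text
rail cols [(10, [147], [157]), (40, [147], [157]), (60, [147], [157]), (90, [144], [153]), (120, [140], [149])]
cass [(175, np.int64(169)), (220, np.int64(169)), (280, np.int64(169)), (340, np.int64(170)), (385, np.int64(170))]
[[54.5, -123.6, 13.2], [54.5, -106.9, 13.2]] [[50.5, -47.7, 5.2], [50.5, 0.2, 5.2], [50.5, 48.1, 5.1]]
tool in seat frame 1.8465901615291074 129.35480994368106
```

>>> jog_arm(rows=[[[1.2,-15,0],[0,0,0]],[[1.2,-30,0],[0,0,0]],[[1.2,-45,0],[0,0,0]],[[1.2,-60,0],[0,0,0]],[[1.2,-75,0],[0,0,0]],[[1.2,-90,0],[0,0,0]],[[1.2,-105,0],[0,0,0]],[[1.2,-115,0],[0,0,0]],[[1.2,-120,0],[0,0,0]],[[1.2,-120,0],[0,0,0]]])

```text
time: 5.1
tool_pos: [541.9, 35.0, 109.3]
tcp_rot: [180.0, 0.1, 171.7]
ft_force: [-0.4, -1.1, 6.9]
finger_gap: 8.9
grip_force: 32.6
```

>>> jog_arm(rows=[[[0,-3,0],[0,0,0]],[[0,-6,0],[0,0,0]],[[0,-8,0],[0,0,0]],[[0,-9,0],[0,0,0]],[[0,-9,0],[0,0,0]],[[0,-9,0],[0,0,0]]])

```text
time: 5.7
tool_pos: [540.8, 27.3, 109.3]
tcp_rot: [179.9, 0.1, 171.8]
ft_force: [-0.6, 3.5, 7.2]
finger_gap: 8.7
grip_force: 32.6
```

>>> jog_arm(rows=[[[0,-1,0],[0,0,0]],[[0,-2,0],[0,0,0]],[[0,-2,0],[0,0,0]],[[0,-2,0],[0,0,0]]])

```text
time: 6.1
tool_pos: [540.5, 25.7, 109.3]
tcp_rot: [179.9, 0.1, 171.8]
ft_force: [1.6, 5.3, 7.0]
finger_gap: 8.8
grip_force: 32.5
```

>>> jog_arm(rows=[[[0,-1,0],[0,0,0]],[[0,-2,0],[0,0,0]],[[0,-2,0],[0,0,0]],[[0,-2,0],[0,0,0]]])

```text
time: 6.5
tool_pos: [540.5, 25.6, 109.3]
tcp_rot: [179.7, 0.1, 171.8]
ft_force: [2.6, 13.8, 6.6]
finger_gap: 8.5
grip_force: 32.4
```

```bash
python3 - <<'E'
from h import *
s=r.sense();p,d=r.snapshot('wrist');cv2.imwrite('pics/w3.png',p);print(s['tool_pos'])
E
```

```text
[540.46759158  25.6481156  109.28497074]
```

View pics/w3.png

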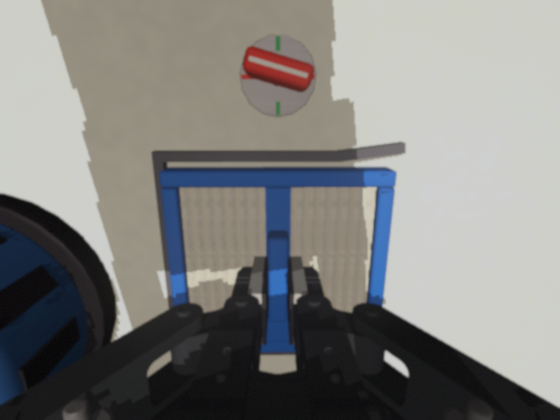

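The cassette is blocked by the stop (13.8 N reaction), square and between the rails. The wing is at (278,69), with green marks at (278,42) and (278,108). Releasing and lifting while I measure the wing.

>>> jog_arm(rows=[[[0,1,0],[0,0,0]],[[0,1.5,0],[0,0,0]]])

```text
time: 6.75
tool_pos: [540.5, 25.7, 109.3]
tcp_rot: [179.9, 0.1, 171.8]
ft_force: [0.4, 5.8, 7.5]
finger_gap: 9.1
grip_force: 32.6
```

>>> jog_arm(rows=[[[0,0,0],[0,0,0]],[[0,0,0],[0,0,0]],[[0,0,0],[0,0,0]],[[0,0,0],[0,0,0]],[[0,0,-20],[0,0,0]],[[0,0,-50],[0,0,0]],[[0,0,-80],[0,0,0]],[[0,0,-80],[0,0,0]],[[0,0,-80],[0,0,0]]], grip=36)

```text
time: 7.65
tool_pos: [540.3, 24.3, 189.0]
tcp_rot: [180.0, 0.1, 171.8]
ft_force: [-1.1, 0.1, -0.7]
finger_gap: 36.1
grip_force: 0.0
```

```bash
python3 - <<'E'
from h import *
s=r.sense();p,d=r.snapshot('wrist');cv2.imwrite('pics/w4.png',p);c,P=cam('wrist',s);h=hsv(p)
print(s['tool_pos'],s['tcp_rot'],s['ft_force'],s['finger_gap'])
red=((h[...,0]<8)|(h[...,0]>172))&(h[...,1]>120)
for b in blobs(red,40)[:3]:print('red',cv2.boundingRect(b),*rect(ray(b[:,0],124,c,P)))
blue=(h[...,0]>95)&(h[...,0]<125)&(h[...,1]>120)&(h[...,2]>60)
m=blue.copy();m[:,:150]=0
f=np.array([450.4,39.2]);y=np.radians(-8.3);X=np.array([np.cos(y),np.sin(y)]);Y=np.array([-X[1],X[0]])
for b in blobs(m,1500)[:3]:
  print('blue',cv2.boundingRect(b),*rect(ray(b[:,0],104,c,P)))
gr=(h[...,0]>40)&(h[...,0]<85)&(h[...,1]>110)
for b in blobs(gr,6)[:4]:print('green',cv2.boundingRect(b),ray(b[:,0],91,c,P).mean(0).round(1))
E
```

```text
[540.33822768  24.30433128 188.98680234] [1.79995948e+02 9.82301622e-02 1.71753166e+02] [-1.05922455  0.08154478 -0.74209251] 36.07127095492626
red (257, 75, 46, 24) [451.5  37.8] [26.4  9.4] 69.3
blue (150, 0, 410, 33) [416.2  90.1] [256.   17.5] 81.8
blue (202, 152, 155, 129) [540.4  24.5] [108.1  98.7] 81.8
```

>>> jog_arm(rows=[[[30,0,0],[0,0,0.14]],[[60,0,0],[0,0,0.28]],[[89.8,0.6,0],[0,0,0.42]],[[89.8,0.6,0],[0,0,0.56]],[[89.8,0.6,0],[0,0,0.7]],[[89.8,0.6,0],[0,0,0.84]],[[89.8,0.6,0],[0,0,0.98]],[[89.8,0.6,0],[0,0,1.12]],[[89.8,0.6,0],[0,0,1.26]],[[89.8,0.6,0],[0,0,1.4]]])

```text
time: 8.7
tool_pos: [449.9, 37.9, 186.4]
tcp_rot: [-179.8, -0.0, 91.2]
ft_force: [0.2, 0.2, 0.7]
finger_gap: 36.2
grip_force: 0.0
```

>>> jog_arm(rows=[[[0,0,0],[0,0,0.14]],[[0,0,10],[0,0,0.28]],[[0,0,20],[0,0,0.42]],[[0,0,20],[0,0,0.42]],[[0,0,20],[0,0,0.42]]])

```text
time: 9.2
tool_pos: [450.1, 37.9, 167.1]
tcp_rot: [-179.9, 0.1, 67.7]
ft_force: [0.0, -0.8, 1.5]
finger_gap: 36.4
grip_force: 0.0
```

```bash
python3 - <<'E'
from h import *
s=r.sense();p,d=r.snapshot('wrist');cv2.imwrite('pics/w5.png',p);c,P=cam('wrist',s);h=hsv(p)
print(s['tool_pos'],s['tcp_rot'],s['joint_pos'])
red=((h[...,0]<8)|(h[...,0]>172))&(h[...,1]>120)
for b in blobs(red,40)[:3]:
    w=ray(b[:,0],124,c,P);print('red',cv2.boundingRect(b),*rect(w));w[:,2]=124
    print('tool',*rect((np.c_[w,np.ones(len(w))]@np.linalg.inv(T(s)).T)))
E
```

```text
[450.12765849  37.93460206 167.14723017] [-1.79864710e+02  5.46363289e-02  6.77259032e+01] [-1.68796404e+00 -1.37877391e+01  1.12489815e+02 -3.61773668e-03
  8.14437854e+01  2.05867401e+01]
red (272, 203, 14, 55) [453.2  42.9] [34.8  7.9] 67.5
tool [5.8 1.1] [34.8  7.9] 0.3
```

>>> jog_arm(rows=[[[0.5,0.8,20],[0,0,0]],[[0.5,0.8,38],[0,0,0]],[[0.5,0.8,52],[0,0,0]],[[0.5,0.8,60],[0,0,0]],[[0.5,0.8,61],[0,0,0]],[[0.5,0.8,61],[0,0,0]]])

```text
time: 9.85
tool_pos: [452.2, 38.1, 107.6]
tcp_rot: [180.0, -0.0, 67.5]
ft_force: [0.8, -1.1, 0.6]
finger_gap: 35.9
grip_force: 0.0
```

>>> jog_arm(rows=[[[0,0,0],[0,0,0]],[[0,0,0],[0,0,0]],[[0,0,0],[0,0,0]],[[0,0,0],[0,0,0]],[[0,0,0],[0,0,0]]], grip=0, force=30)

```text
time: 10.35
tool_pos: [451.2, 38.6, 108.3]
tcp_rot: [-179.9, -0.0, 67.5]
ft_force: [-10.1, 2.3, 10.2]
finger_gap: 8.5
grip_force: 31.6
```

>>> jog_arm(rows=[[[0,-0.8,0],[0,0,0.13]],[[0,-0.8,0],[0,0,0.26]],[[0,-0.8,0],[0,0,0.39]],[[0,-0.8,0],[0,0,0.52]],[[0,-0.8,0],[0,0,0.65]],[[0,-0.8,0],[0,0,0.78]],[[0,-0.8,0],[0,0,0.91]],[[0,-0.8,0],[0,0,1.04]],[[0,-0.8,0],[0,0,1.17]],[[0,-0.8,0],[0,0,1.27]]])

```text
time: 11.35
tool_pos: [451.1, 38.6, 108.3]
tcp_rot: [-180.0, 0.0, -5.6]
ft_force: [-5.7, 1.0, 6.6]
finger_gap: 8.1
grip_force: 31.2
```

>>> jog_arm(rows=[[[0,0,0],[0,0,0.055]],[[0,0,0],[0,0,0.055]],[[0,0,0],[0,0,0.055]],[[0,0,0],[0,0,0.055]]])

```text
time: 11.75
tool_pos: [451.1, 38.6, 108.3]
tcp_rot: [-180.0, 0.0, -8.4]
ft_force: [-4.9, 0.6, 7.0]
finger_gap: 8.0
grip_force: 31.2
```

>>> jog_arm(rows=[[[0,0,0],[0,0,0]],[[0,0,0],[0,0,0]],[[0,0,0],[0,0,0]],[[0,0,-30],[0,0,0]],[[0,0,-70],[0,0,0]],[[-40,0,-110],[0,0,0]],[[-60,0,-130],[0,0,0]],[[-60,0,-130],[0,0,0]],[[-60,0,-130],[0,0,0]]], grip=36)

```text
time: 12.65
tool_pos: [392.4, 47.2, 238.0]
tcp_rot: [-180.0, -0.2, -8.4]
ft_force: [0.2, 0.3, -0.1]
finger_gap: 35.8
grip_force: 0.0
```

```bash
python3 - <<'E'
from h import *
s=r.sense();p,d=r.snapshot('wrist');cv2.imwrite('pics/w6.png',p);c,P=cam('wrist',s);h=hsv(p)
p2,_=r.snapshot('scene');cv2.imwrite('pics/s6.png',cv2.resize(p2[140:300,180:420],None,fx=3,fy=3))
print(s['tool_pos'],s['tcp_rot'])
red=((h[...,0]<8)|(h[...,0]>172))&(h[...,1]>120)
for b in blobs(red,40)[:3]:print('red',cv2.boundingRect(b),*rect(ray(b[:,0],124,c,P)))
blue=(h[...,0]>95)&(h[...,0]<125)&(h[...,1]>120)&(h[...,2]>60)
for b in blobs(blue,1500)[:5]:print('blue',cv2.boundingRect(b),*rect(ray(b[:,0],104,c,P)))
E
```

```text
[392.4455522   47.24897116 237.95368841] [-1.79980014e+02 -1.57748609e-01 -8.41815868e+00]
red (273, 119, 10, 33) [451.5  37.5] [ 7. 24.] 81.6
blue (0, 0, 560, 405) [360.8  47. ] [600.7 378.8] 81.2
blue (205, 0, 145, 83) [519.5  27.5] [108.3  56.8] 81.7
```

View pics/w6.png

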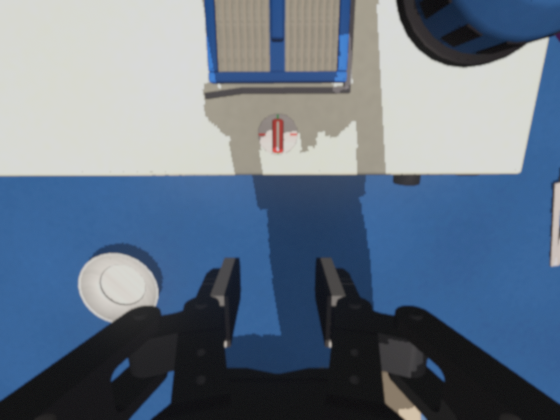

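View pics/s6.png

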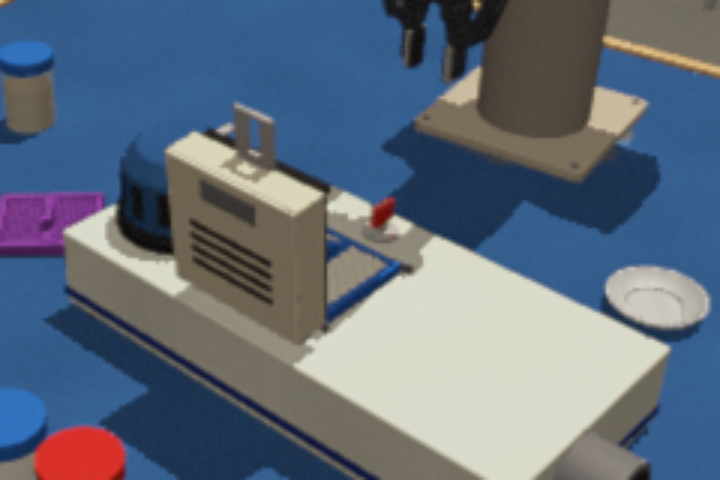

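The wing is in line (−8.4°, matching the extractor's −8.3°) with the cassette home at (275,40). The cover stands upright. Going over and behind it with shut fingers.

>>> jog_arm(rows=[[[0,0,-45],[0,0,0]],[[20,0,-85],[0,0,0]],[[60,0,-107],[0,0,0]],[[105,0,-107],[0,0,0]],[[150,0,-107],[0,0,0]],[[195,0,-107],[0,0,0]],[[240,0,-107],[0,0,0]],[[285,0,-107],[0,0,0]],[[313,0,-107],[0,0,0]],[[313,0,-107],[0,0,0]]], grip=0)

```text
time: 13.75
tool_pos: [703.6, 0.2, 336.8]
tcp_rot: [180.0, 0.5, -8.5]
ft_force: [0.3, 0.3, -1.2]
finger_gap: 0.2
grip_force: 0.0
```

>>> jog_arm(rows=[[[0,0,0],[0,0,0]],[[0,0,0],[0,0,0]],[[0,0,0],[0,0,0]]])

```text
time: 14.05
tool_pos: [700.9, 1.5, 345.0]
tcp_rot: [-180.0, -0.0, -8.4]
ft_force: [-0.4, -0.1, 0.9]
finger_gap: -0.2
grip_force: 0.0
```

>>> jog_arm(rows=[[[0,0,40],[0,0,0]],[[0,0,80],[0,0,0]],[[0,0,105],[0,0,0]],[[0,0,113],[0,0,0]],[[-8,0,113],[0,0,0]],[[-16,0,113],[0,0,0]],[[-24,0,113],[0,0,0]],[[-32,0,113],[0,0,0]],[[-40,0,112],[0,0,0]],[[-40,0,112],[0,0,0]]])

```text
time: 15.05
tool_pos: [661.5, 7.3, 233.8]
tcp_rot: [-180.0, -0.1, -8.4]
ft_force: [-0.0, 0.1, -0.2]
finger_gap: 0.0
grip_force: 0.0
```

```bash
python3 - <<'E'
from h import *
s=r.sense();print(s['tool_pos'],s['ft_force'])
p2,_=r.snapshot('scene');cv2.imwrite('pics/s7.png',cv2.resize(p2[90:290,160:420],None,fx=3,fy=3))
E
```

```text
[661.53130826   7.33952328 233.77972987] [-0.01290193  0.1437157  -0.20519384]
```

View pics/s7.png

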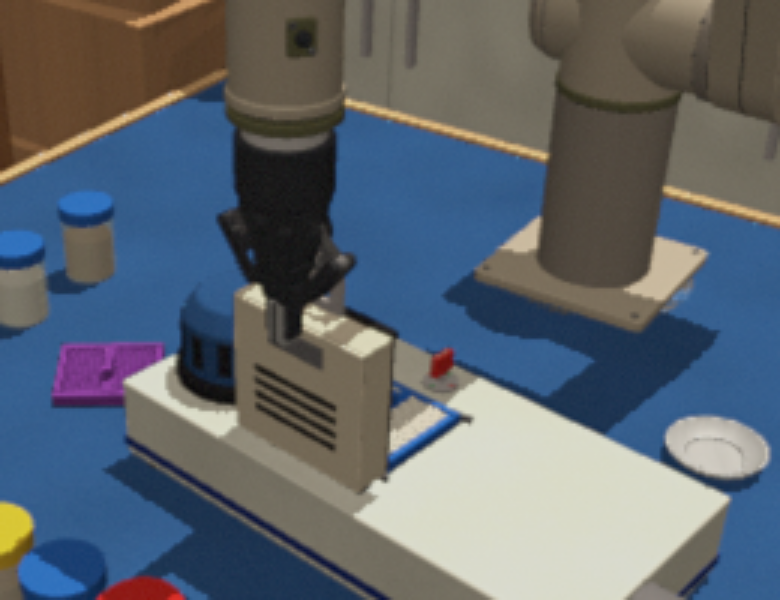

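Shut fingertips stand behind the cover at the grey pad (about (285,335)). Following the swing arc.

>>> jog_arm(rows=[[[-12,0,-2],[0,0,0]],[[-24,0,-3.5],[0,0,0]],[[-36,0,-4],[0,0,0]],[[-48,0,-3],[0,0,0]],[[-60,0,-1],[0,0,0]],[[-71,0,2],[0,0,0]],[[-83,0,6],[0,0,0]],[[-94,0,10.5],[0,0,0]],[[-104,0,16.5],[0,0,0]],[[-114,0,23],[0,0,0]]])

```text
time: 16.1
tool_pos: [549.0, 23.8, 209.4]
tcp_rot: [180.0, -0.0, -8.4]
ft_force: [0.5, 0.3, 1.1]
finger_gap: -0.1
grip_force: 0.6
```

```bash
python3 - <<'E'
from h import *
p2,_=r.snapshot('scene');cv2.imwrite('pics/s8.png',cv2.resize(p2[90:290,160:420],None,fx=3,fy=3))
s=r.sense();print(s['tool_pos'],s['ft_force'])
E
```

```text
[547.29561317  24.11473811 207.8380559 ] [ 0.78282651  0.23672072 -0.64918053]
```

View pics/s8.png

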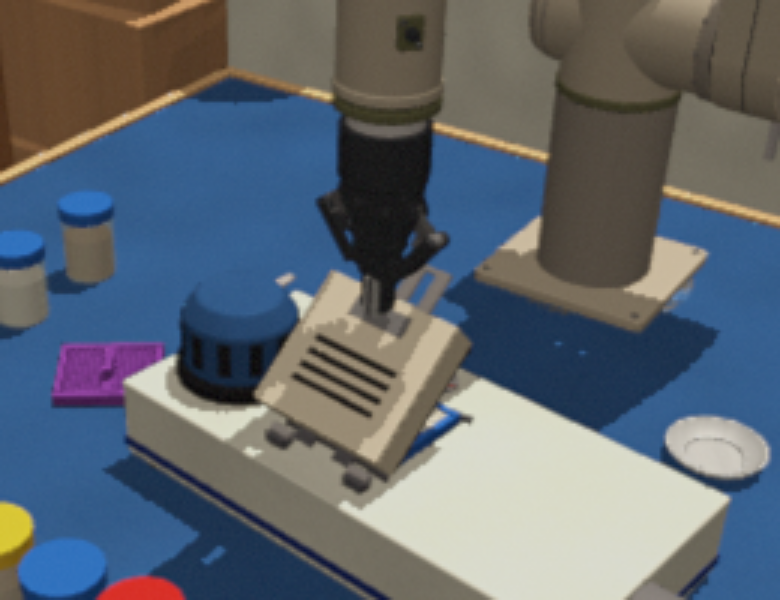

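>>> jog_arm(rows=[[[-9,0,7.5],[0,0,0]],[[-18,0,16],[0,0,0]],[[-26,0,25],[0,0,0]],[[-33,0,34.5],[0,0,0]],[[-39,0,45],[0,0,0]],[[-44,0,55.5],[0,0,0]],[[-46.5,0,62],[0,0,0]],[[-48,0,66.5],[0,0,0]],[[-48,0,66.5],[0,0,0]],[[-48,0,66.5],[0,0,0]]])

```text
time: 17.15
tool_pos: [501.9, 30.9, 143.0]
tcp_rot: [-180.0, -0.0, -8.4]
ft_force: [0.5, -0.1, -0.2]
finger_gap: -0.0
grip_force: 0.0
```

>>> jog_arm(rows=[[[-1,0,3],[0,0,0]],[[-2,0,6],[0,0,0]],[[-3,0,9],[0,0,0]],[[-3,0,9],[0,0,0]],[[-3,0,9],[0,0,0]]])

```text
time: 17.65
tool_pos: [499.7, 31.3, 134.7]
tcp_rot: [-180.0, -0.1, -8.4]
ft_force: [2.6, 0.1, 4.1]
finger_gap: -0.1
grip_force: 2.3
```

>>> jog_arm(rows=[[[0,0,1],[0,0,0]],[[0,0,2],[0,0,0]],[[0,0,3],[0,0,0]],[[0,0,3],[0,0,0]],[[0,0,3],[0,0,0]]])

```text
time: 18.15
tool_pos: [499.1, 31.3, 132.1]
tcp_rot: [-180.0, -0.1, -8.4]
ft_force: [-2.9, 0.4, 10.4]
finger_gap: 0.0
grip_force: 5.8
```

>>> jog_arm(rows=[[[0,0,1],[0,0,0]],[[0,0,2],[0,0,0]],[[0,0,2],[0,0,0]],[[0,0,2],[0,0,0]]])

```text
time: 18.55
tool_pos: [499.2, 31.4, 131.8]
tcp_rot: [-180.0, -0.1, -8.4]
ft_force: [-11.9, -0.5, 26.3]
finger_gap: -0.3
grip_force: 13.0
```

>>> jog_arm(rows=[[[0,0,0.5],[0,0,0]],[[0,0,0.5],[0,0,0]],[[0,0,0.5],[0,0,0]],[[0,0,0.5],[0,0,0]],[[0,0,0.5],[0,0,0]],[[0,0,0.5],[0,0,0]],[[0,0,0.5],[0,0,0]],[[0,0,0.5],[0,0,0]]])

```text
time: 19.35
tool_pos: [499.2, 31.4, 131.7]
tcp_rot: [180.0, -0.1, -8.4]
ft_force: [-13.8, -0.6, 29.2]
finger_gap: -0.1
grip_force: 14.9
```

```bash
python3 - <<'E'
from h import *
s=r.sense();print(s['tool_pos'],s['ft_force'],s['time'])
if s['ft_force'][2]>18 and s['tool_pos'][2]<133: print(r.hand_in())
E
```

```text
[499.21309261  31.37182117 131.73997094] [-13.84852717  -0.5765249   29.18707738] 19.35
the job is handed in; nothing more can be done
None
```

I handed the job in at 19.35 s: the cassette is against the end stop, the wing lines up with the slot, and the shut fingers are still holding the cover home with about 29 N; the hand-in gave no verdict.

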